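# Clear the jammed gobstopper run

## Robot

A 6-joint arm with a two-finger parallel gripper is mounted at the origin on the work surface. World frame = base frame: x ahead of the robot, y to its left, z up, the work surface at z = 0. Lengths are in m, angles in rad, forces in N, time in s.
With the tool pointing down it reaches from about 0.3 to 0.875 m from the base axis. Payload 4.2 kg.
Tool frame: the origin (TCP) lies at the very end of the fingers, on their centre line; the grasp point (between the pads) lies 19 mm behind it; z points along the fingers, y is the line along which they close (so a half turn about z gives the same grasp; the last joint's range is limited). The gripper opens to 85 mm and grips with 20 to 120 N. Pads are 22 mm wide; open, the fingers measure 114 mm over their backs; the gripper's body (76 mm by 85 mm) begins 54 mm behind the grasp point. The pads swing forward as they close: fully open they stand 13 mm farther back than shut.
Start: joints at [-1.174, 0.32, 1.565, -0, 1.257, -0.02], TCP at [0.233, -0.526, 0.231] pointing down, gripper open.
Joint ranges: [-3.11, 3.11], [-0.84, 2.01], [0.21, 2.61], [-1.34, 4.49], [0.05, 2.63], [-2.56, 2.56]. Speed limits (rad/s): [2.57, 2.57, 3.14, 3.14, 3.14, 3.14].

## Interface

Orientations are given as a 3x3 rotation matrix whose columns are the frame's x, y, z axes.
In Python, from bench import env gives the robot as it stands.
- The arm moves only by the shell command python3 -m creep 'ROWS' [OPENING]. ROWS is JSON, a list of rows, each an object of numbers: "tx", "ty", "tz": the shift along the world's x, y, z in cm; "rx", "ry", "rz": the turn, a rotation vector about the world's x, y, z in degrees. A call has 1 to 20 rows; each row shifts and turns the commanded pose from where the row before left it; what a row does not reach is not made up. A row lasts 1/8 s, in which the tool goes at most 62.5 mm and 10.7 degrees, less where a joint would pass 70% of its speed; a pose out of reach is approached as far as the arm can. A call is refused whole if a number of a shift passes 6.25 or a number of a turn 10.7, either way. A call with a gripper value outside its range is refused whole. OPENING is the finger opening in cm, from 0 to 8.54, set as the call begins (- or left out, the last holds). The fingers move at their own pace and stop on an object; the grip force is fixed at half the most. Time passes only in rows, so rows that do not move let the fingers close. It gives the time, the measured TCP pose, the force, the opening and the grip force at its end, in the units of the state.
- env.state(): the state, without advancing time (a new reading comes with each control period).
- env.get_image(name): name is "side" or "top"; returns the picture (480x640x3 uint8, blue, green, red); there is no depth.
- env.get_calibration(name): a dict with "intrinsics" (3x3 intrinsics, pixels), "k1" (the pictures are not rectified: a ray, as slopes to the right and down, at radius r is drawn at 1 + k1 r^2 times it, then the intrinsics apply), "rvec" (rotation vector, rad) and "tvec" (3), from world to camera coordinates, as OpenCV has them. Camera axes: x right, y down, z forward; pixel columns grow to the right and rows downward; lengths in m; the calibration is good to about 2 mm. A picture is of the moment at which its call begins. get_calibration takes no time and is no camera call.
- env.close_job(): hands the job in; it is judged then, once.
The state is a dict: "time_s": time; "joint_pos": joint angles; "qd": joint speeds; "effort": joint torques, N m; "tool_pos": TCP position; "ee_rot": TCP orientation; "ft_force": force on the tool from outside, world axes, zero at the start; "wrist_torque": the same for the moment, N m; "width": finger opening in m; "grasp_force": force on a finger pad.
Only numpy, scipy, OpenCV 4.12 (cv2) and the standard library are available. Lean on these libraries where they do the work, as an engineer would, in place of code of your own. Each camera call takes 0.05 s, during which the arm holds its last target. There are 200 camera calls.

## Task

A giant gobstopper has plugged the narrow mouth of the sweet run. With closed fingers, nudge it back up its lane, over the low steel ridge into the bay, and press it gently but firmly into the sprung reset pad at the back for half a second; then ease off slowly so that it stays behind the ridge and the small gobstoppers roll out into the tray. Roll it, do not lift any sweet, do not crack any by pressing hard, and leave the other things on the counter where they are.

Things in the scene. Friction and masses are not known exactly. Their poses are not given: they have to be found in the camera images.
- run: Fixed pink and cream sweet run. Origin on the table under the mouth; x points level up the run towards its back, y to its left, z up. Its floor rises 9 degrees towards +x, 50 mm above the table at the mouth (x = 0). Two lanes side by side with walls 36 mm above the floor: the giant's lane (58 mm wide, centred on y = 0) and, left of it, the feed lane of the small sweets
- mouth (a point): centre of the mouth, on the sloping floor at the inner face of the lips; axes as the run's. The mouth is 48 mm wide between white lips 5 mm thick and 36 mm high. The lanes are open from above, except for the hood of the bay
- tray (a point): centre of the floor of the open mint tray before the mouth: 114 mm along x, 140 mm along y, floor about 20 mm above the table (30 mm below the mouth's floor), rims 56 to 62 mm above the table
- divider (a point): lower end of the wall between the two lanes, on the floor, 76 mm up the slope from the mouth, 31 mm left of the giant's lane's centre line. Below it the lanes join: a slanting wall (65 degrees from the lane's direction) leads the small sweets to the mouth
- bay (a point): where the giant's centre rests when parked behind the ridge: 102 mm up the slope from the mouth, 27 mm off the floor. The ridge is a steel bar across the lane, 85 to 90 mm up the slope, 3 mm high; it resists with up to 4 N. Behind the bay is the sprung pad; if let go suddenly, the pad can kick the giant back over the ridge
- hood (a point): middle of the front edge of the bay's mint hood, on its top: 122 mm up the slope, 60 mm off the floor. Under it hides the black reset pad; its face stands anywhere from 131 to 151 mm up the slope (it meets the giant with its centre 104 to 124 mm up): find it by feel. It yields 1 mm per 3 N, is solid after 12 mm, and resets by a press of 4 N or more for half a second
- giant_center (a point): centre of the giant yellow gobstopper, a ball 54 mm across, slippery, 80 to 160 g, at first stuck in the mouth with its centre 12 mm up the slope and its front 15 mm out of the mouth. Its sugar shell cracks if the fingers press it with more than 12 N. Small sweets beside it give way as it is pushed up
- red_center (a point): centre of the small red gobstopper, a ball 38 mm across, 45 g, queued in the feed lane; it rolls down and out of the mouth by itself once the giant is out of the way
- green_center (a point): centre of the small green gobstopper, a ball 38 mm across, 45 g, queued in the feed lane; it rolls down and out of the mouth by itself once the giant is out of the way
- blue_center (a point): centre of the small blue gobstopper, a ball 38 mm across, 45 g, queued in the feed lane; it rolls down and out of the mouth by itself once the giant is out of the way
- white_center (a point): centre of the small white gobstopper, a ball 38 mm across, 45 g, queued in the feed lane; it rolls down and out of the mouth by itself once the giant is out of the way
- bonbon_jar: straight lidded glass jar of bonbons, 90 mm across, 128 mm tall; a bystander, origin at the centre of its underside
- rock_jar: straight lidded glass jar of pink sweets, 84 mm across, 153 mm tall; a bystander, origin at the centre of its underside
- egg_dish: footed glass dish of sugar eggs with lid, 114 mm across, 133 mm tall; a bystander, origin at the centre of its underside
- banana_dish: footed glass dish of yellow sweets with lid, 125 mm across, 133 mm tall; a bystander, origin at the centre of its underside
- tongs: steel sweet tongs lying flat, 150 mm long, 60 mm wide, 12 mm high; a bystander, origin at the centre of its underside
- scoop: long-handled spoon lying flat; a bystander, origin at the centre of its underside
- syrup_can: can, 66 mm across, 70 mm tall; a bystander, origin at the centre of its underside
Mind the look-alikes: they are no part of the job. Leave any purple or turquoise look-alike of the part that bears green_center alone.

How it is judged:
By the outcome, as a careful person would: the job done as asked, in the order asked, and still so for the second after the job is handed in, with the robot touching nothing.
It also fails if it takes over 48 s, if anything falls off the work surface, if the arm or the gripper's body presses on something with over 40 N, if the wrist force passes 120 N, or if a joint passes its speed limit or range.

## Working session

There is one attempt and no reset: what is moved stays moved. The work goes in short steps, Python scripts to look and compute and a shell command to move; the robot and the scene stay as the last step left them, time stands still between calls to the robot, and variables do not carry over. Pictures are saved under pics/ and viewed, at most 10 in all, crops included, and the job is handed in when it is done.

```bash
mkdir -p pics; ls
python3 - <<'E'
from bench import env
import cv2
for n in("side","top"):
    cv2.imwrite(f"pics/{n}0.png",env.get_image(n)); print(n,env.get_calibration(n))
s=env.state(); print(s["time_s"],s["tool_pos"],s["ee_rot"],s["ft_force"],s["width"])
E
```

```text
pics
side {'intrinsics': array([[624.15254122,   0.        , 312.02150785],
       [  0.        , 624.15254122, 236.39708705],
       [  0.        ,   0.        ,   1.        ]]), 'k1': -0.035083479358165026, 'rvec': array([ 0.33275705, -2.65359759,  1.44174123]), 'tvec': array([0.53630427, 0.16968325, 1.29417692])}
top {'intrinsics': array([[517.28497132,   0.        , 321.5173097 ],
       [  0.        , 517.28497132, 230.09073446],
       [  0.        ,   0.        ,   1.        ]]), 'k1': -0.05274243948285772, 'rvec': array([ 2.17095884, -2.12763086,  0.19580935]), 'tvec': array([-0.01310987,  0.56504858,  1.1271947 ])}
0.1 [ 0.23259007 -0.52538295  0.23057665] [[ 9.14396878e-01  4.04818429e-01 -6.24626010e-04]
 [ 4.04818910e-01 -9.14395698e-01  1.46889740e-03]
 [ 2.34814019e-05 -1.59601562e-03 -9.99998726e-01]] [-0.38625845 -0.16558909  0.7521135 ] 0.0857060140479097
```

View pics/side0.png

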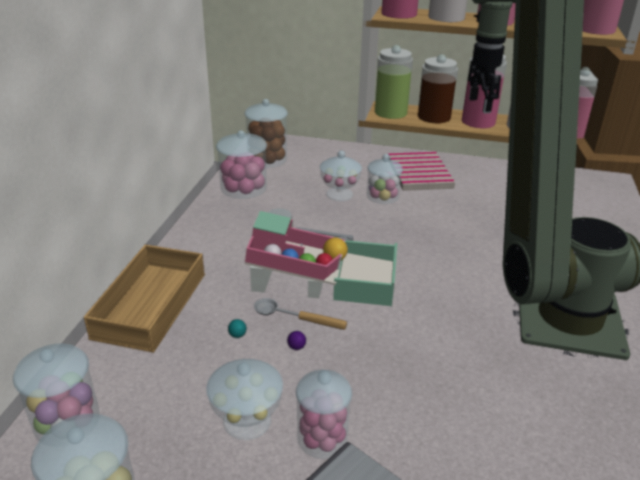

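View pics/top0.png

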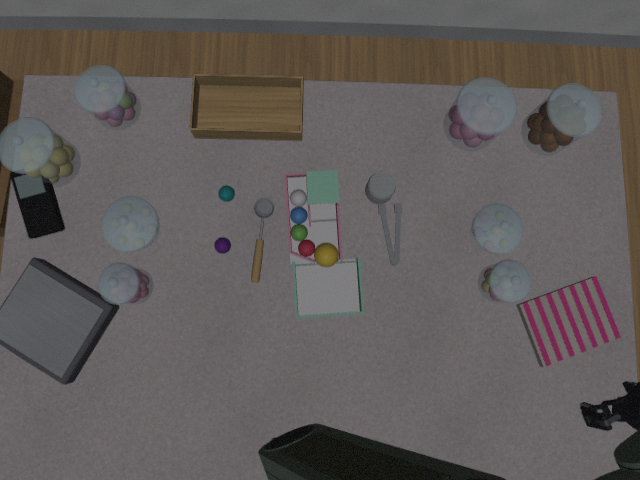

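The top view shows the run centred near (315,220), opening towards the robot, with the tray at (328,288). The giant is yellow at (327,255). The small sweets are red (307,248), green (300,232), blue (299,215) and white (299,198). The turquoise (227,193) and purple (222,245) balls on the counter are look-alikes. The only other yellow things are the sweets in the dish at (60,150). In the side view the giant is at (336,248). Next is a close crop to check this choice.

```bash
cat > h.py <<'E'
import numpy as np, cv2
from scipy.optimize import least_squares
from bench import env
C={n:env.get_calibration(n) for n in("side","top")}
def proj(n,P):
    c=C[n]; return cv2.projectPoints(np.atleast_2d(np.float64(P)),c["rvec"],c["tvec"],c["intrinsics"],np.array([c["k1"],0,0,0,0.]))[0][:,0]
def ray(n,uv):
    c=C[n]; R=cv2.Rodrigues(c["rvec"])[0]
    p=cv2.undistortPoints(np.float64([[uv]]),c["intrinsics"],np.array([c["k1"],0,0,0,0.]))[0,0]
    return -R.T@c["tvec"], R.T@np.array([p[0],p[1],1])
def onz(n,uv,z):
    o,d=ray(n,uv); return o+d*(z-o[2])/d[2]
def tri(obs):
    return least_squares(lambda P:np.concatenate([proj(n,P)[0]-uv for n,uv in obs]),[.5,0,.1]).x
def blob(img,lo,hi,box):
    x0,y0,x1,y1=box; m=cv2.inRange(cv2.cvtColor(img[y0:y1,x0:x1],cv2.COLOR_BGR2HSV),lo,hi)
    n,l,st,ce=cv2.connectedComponentsWithStats(m); k=1+np.argmax(st[1:,4]); return ce[k]+[x0,y0],st[k]
E
python3 - <<'E'
from h import *
t=cv2.imread("pics/top0.png");s=cv2.imread("pics/side0.png")
a=cv2.resize(t[160:325,275:415],None,fx=3.6,fy=3.6,interpolation=cv2.INTER_CUBIC)
b=cv2.resize(s[205:310,240:405],None,fx=3,fy=3,interpolation=cv2.INTER_CUBIC)[:, :]
b=cv2.resize(b,(290,int(290*105/165)))
o=np.zeros((594,794,3),np.uint8);o[:a.shape[0],:a.shape[1]]=a;o[:b.shape[0],504:794]=b
cv2.imwrite("pics/crop0.png",o)
u,st=blob(t,(15,120,80),(32,255,255),(300,230,350,280));v,sv=blob(s,(12,120,80),(32,255,255),(315,230,355,265))
print(u,st,v,sv,tri([("top",u),("side",v)]),onz("top",u,.079))
E
```

```text
[325.95989975 255.02005013] [ 14  14  24  22 399] [334.99425287 246.94827586] [  8   8  24  20 348] [ 0.50475735 -0.01154012  0.08236871] [ 0.50485578 -0.01167678  0.079     ]
```

View pics/crop0.png

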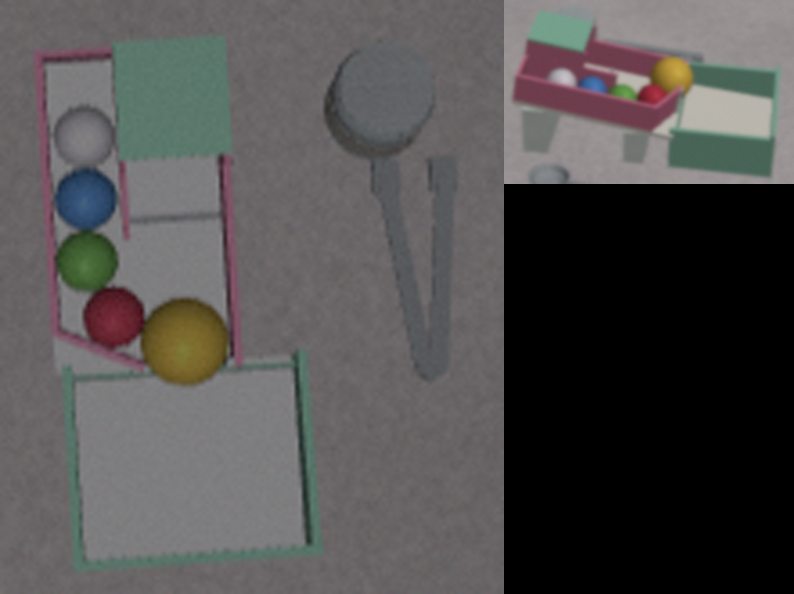

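The close crop confirms it. The yellow giant at top pixel (326,255) sits in the mouth at the low end of the right lane, with the red ball beside it, the ridge at (323,220), and the hood's front edge at about (323,203). Now I fit the run's pose.

```bash
cat >> h.py <<'E'
c9,s9=np.cos(np.radians(9)),np.sin(np.radians(9))
def run2w(p,s,y,n):
    X=s*c9-n*s9; Z=.05+s*s9+n*c9; c,si=np.cos(p[2]),np.sin(p[2])
    return np.array([p[0]+c*X-si*y,p[1]+si*X+c*y,Z])
E
python3 - <<'E'
from h import *
P=lambda x,y:np.array([275+x/3.6-.36,160+y/3.6-.36])
f=[("top",P(174.5,156),(.122,0,.060)),("top",P(174,216.5),(.0875,0,.003)),("top",P(126,237),(.076,.031,.036)),
("top",np.array([325.96,255.02]),(.012,0,.027)),("side",np.array([334.99,246.95]),(.012,0,.027))]
r=least_squares(lambda p:np.concatenate([proj(n,run2w(p,*q))[0]-uv for n,uv,q in f]),[.5,0,0],x_scale=[.01,.01,.1])
print(r.x,np.degrees(r.x[2]));print(r.fun.reshape(-1,2).round(1))
for q in [(.012,0,.027),(.102,0,.027),(.124,0,.027),(0,0,0),(.122,0,.06)]:print(q,run2w(r.x,*q).round(4))
# ground things near: scoop/can
print(onz("top",P(378,97),.07),onz("side",(265,306),.01))
E
```

```text
[ 0.49894123 -0.01310101  0.09946062] 5.698674025173294
[[-0.1  0.3]
 [ 0.2  0.3]
 [ 0.3  0.6]
 [ 0.3 -0.7]
 [-0.6  1.2]]
(0.012, 0, 0.027) [ 0.5065 -0.0123  0.0785]
(0.102, 0, 0.027) [ 0.595  -0.0035  0.0926]
(0.124, 0, 0.027) [ 0.6166 -0.0014  0.0961]
(0, 0, 0) [ 0.4989 -0.0131  0.05  ]
(0.122, 0, 0.06) [ 0.6095 -0.0021  0.1283]
[ 0.66347417 -0.13049732  0.07      ] [0.61991347 0.13568311 0.01      ]
```

The fit gives mouth floor at world (0.499, -0.013), yaw 5.7°, with residuals of about 1 px or less. I'll move over the tray with fingers closed, tool y across the lane, and then descend.

```bash
python3 -m creep '[{"tx":1.54,"ty":3.63,"rz":-1.3},{"tx":1.54,"ty":3.63,"rz":-1.3},{"tx":1.54,"ty":3.63,"rz":-1.3},{"tx":1.54,"ty":3.63,"rz":-1.3},{"tx":1.54,"ty":3.63,"rz":-1.3},{"tx":1.54,"ty":3.63,"rz":-1.3},{"tx":1.54,"ty":3.63,"rz":-1.3},{"tx":1.54,"ty":3.63,"rz":-1.3},{"tx":1.54,"ty":3.63,"rz":-1.3},{"tx":1.54,"ty":3.63,"rz":-1.3},{"tx":1.54,"ty":3.63,"rz":-1.3},{"tx":1.54,"ty":3.63,"rz":-1.3},{"tx":1.54,"ty":3.63,"rz":-1.3},{"tx":1.54,"ty":3.63,"rz":-1.3},{},{}]' 0
```

```text
invalid input at $[0]: expected keys tx, ty, tz, rx, ry, rz
```

```bash
python3 -m creep '[{"tx":1.54,"ty":3.63,"tz":0,"rx":0,"ry":0,"rz":-1.3},{"tx":1.54,"ty":3.63,"tz":0,"rx":0,"ry":0,"rz":-1.3},{"tx":1.54,"ty":3.63,"tz":0,"rx":0,"ry":0,"rz":-1.3},{"tx":1.54,"ty":3.63,"tz":0,"rx":0,"ry":0,"rz":-1.3},{"tx":1.54,"ty":3.63,"tz":0,"rx":0,"ry":0,"rz":-1.3},{"tx":1.54,"ty":3.63,"tz":0,"rx":0,"ry":0,"rz":-1.3},{"tx":1.54,"ty":3.63,"tz":0,"rx":0,"ry":0,"rz":-1.3},{"tx":1.54,"ty":3.63,"tz":0,"rx":0,"ry":0,"rz":-1.3},{"tx":1.54,"ty":3.63,"tz":0,"rx":0,"ry":0,"rz":-1.3},{"tx":1.54,"ty":3.63,"tz":0,"rx":0,"ry":0,"rz":-1.3},{"tx":1.54,"ty":3.63,"tz":0,"rx":0,"ry":0,"rz":-1.3},{"tx":1.54,"ty":3.63,"tz":0,"rx":0,"ry":0,"rz":-1.3},{"tx":1.54,"ty":3.63,"tz":0,"rx":0,"ry":0,"rz":-1.3},{"tx":1.54,"ty":3.63,"tz":0,"rx":0,"ry":0,"rz":-1.3},{"tx":0,"ty":0,"tz":0,"rx":0,"ry":0,"rz":0},{"tx":0,"ty":0,"tz":0,"rx":0,"ry":0,"rz":0}]' 0
```

```text
time_s: 2.1
tool_pos: [0.4479, -0.0179, 0.231]
ee_rot: [[0.995, 0.1, -0.001], [0.1, -0.995, -0.001], [-0.001, 0.0, -1.0]]
ft_force: [-0.6, -0.1, -0.2]
width: -0.0001
grasp_force: 0.0
```

```bash
python3 -m creep '[{"tx":0,"ty":0,"tz":-4,"rx":0,"ry":0,"rz":0},{"tx":0,"ty":0,"tz":-4,"rx":0,"ry":0,"rz":0},{"tx":0,"ty":0,"tz":-4,"rx":0,"ry":0,"rz":0},{"tx":0,"ty":0,"tz":-3,"rx":0,"ry":0,"rz":0},{"tx":0,"ty":0,"tz":-1.5,"rx":0,"ry":0,"rz":0},{"tx":0,"ty":0,"tz":0,"rx":0,"ry":0,"rz":0},{"tx":0,"ty":0,"tz":0,"rx":0,"ry":0,"rz":0}]'
python3 - <<'E'
from h import *
t=env.get_image("top");s=env.get_image("side")
a=cv2.resize(t[160:325,275:415],None,fx=3,fy=3,interpolation=cv2.INTER_CUBIC)
b=cv2.resize(s[200:310,240:405],None,fx=2.2,fy=2.2,interpolation=cv2.INTER_CUBIC)
o=np.zeros((495,790,3),np.uint8);o[:a.shape[0],:a.shape[1]]=a;o[:b.shape[0],425:425+b.shape[1]]=b
cv2.imwrite("pics/crop1.png",o)
E
```

```text
time_s: 2.98
tool_pos: [0.4488, -0.0182, 0.067]
ee_rot: [[0.995, 0.098, 0.001], [0.098, -0.995, -0.0], [0.001, 0.0, -1.0]]
ft_force: [0.5, -0.8, -0.2]
width: 0.0
grasp_force: 0.0
```

View pics/crop1.png

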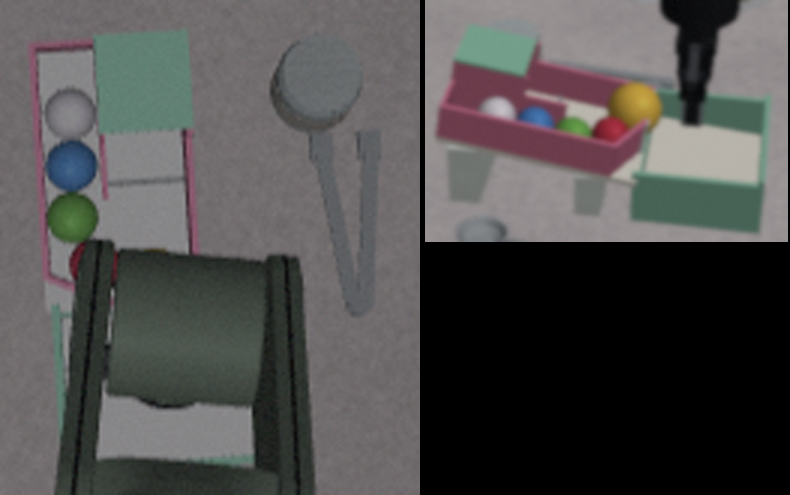

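The side view shows the closed fingers at crop (690,110), in front of the giant at (635,106) and centred on its lane. The arm hides the top view. I start pushing slowly along the slope.

```bash
python3 -m creep '[{"tx":0.3,"ty":0.03,"tz":0,"rx":0,"ry":0,"rz":0},{"tx":0.3,"ty":0.03,"tz":0,"rx":0,"ry":0,"rz":0},{"tx":0.3,"ty":0.03,"tz":0,"rx":0,"ry":0,"rz":0},{"tx":0.3,"ty":0.03,"tz":0,"rx":0,"ry":0,"rz":0},{"tx":0.2,"ty":0.02,"tz":0,"rx":0,"ry":0,"rz":0},{"tx":0.1,"ty":0.01,"tz":0,"rx":0,"ry":0,"rz":0},{"tx":0.1,"ty":0.01,"tz":0,"rx":0,"ry":0,"rz":0},{"tx":0.1,"ty":0.01,"tz":0,"rx":0,"ry":0,"rz":0},{"tx":0.1,"ty":0.01,"tz":0,"rx":0,"ry":0,"rz":0},{"tx":0.1,"ty":0.01,"tz":0,"rx":0,"ry":0,"rz":0},{"tx":0.1,"ty":0.01,"tz":0,"rx":0,"ry":0,"rz":0},{"tx":0.1,"ty":0.01,"tz":0,"rx":0,"ry":0,"rz":0}]'
cat > look.py <<'E'
from h import *
import sys
p=np.array([.49894,-.0131,.09946])
s=env.get_image("side");v,st=blob(s,(12,120,80),(32,255,255),(270,215,355,268))
# best s along lane from side pixel
S=np.linspace(0,.14,281);d=[np.linalg.norm(proj("side",run2w(p,q,0,.027))[0]-v) for q in S]
T=env.state();f=np.array([c9*np.cos(p[2]),c9*np.sin(p[2]),s9])
X=(np.array(T["tool_pos"])-run2w(p,0,0,0))@f
print("giant s",S[np.argmin(d)],"res",min(d).round(1),"area",st[4],"tcp s",X.round(4),"F",T["ft_force"].round(1),T["time_s"])
if len(sys.argv)>1: cv2.imwrite(sys.argv[1],cv2.resize(s[190:310,230:410],None,fx=4,fy=4,interpolation=cv2.INTER_CUBIC))
E
python3 look.py
```

```text
time_s: 4.58
tool_pos: [0.4692, -0.0155, 0.0663]
ee_rot: [[0.995, 0.099, -0.001], [0.099, -0.995, -0.0], [-0.001, 0.0, -1.0]]
ft_force: [-1.4, -0.3, 0.3]
width: 0.0002
grasp_force: 0.3
giant s 0.012 res 1.4 area 358 tcp s -0.0267 F [-0.4 -0.2 -0.2] 4.625
```

```bash
python3 -m creep '[{"tx":0.1,"ty":0.01,"tz":0.02,"rx":0,"ry":0,"rz":0},{"tx":0.1,"ty":0.01,"tz":0.02,"rx":0,"ry":0,"rz":0},{"tx":0.1,"ty":0.01,"tz":0.02,"rx":0,"ry":0,"rz":0},{"tx":0.1,"ty":0.01,"tz":0.02,"rx":0,"ry":0,"rz":0},{"tx":0.1,"ty":0.01,"tz":0.02,"rx":0,"ry":0,"rz":0},{"tx":0.1,"ty":0.01,"tz":0.02,"rx":0,"ry":0,"rz":0},{"tx":0.1,"ty":0.01,"tz":0.02,"rx":0,"ry":0,"rz":0},{"tx":0.1,"ty":0.01,"tz":0.02,"rx":0,"ry":0,"rz":0}]'
python3 look.py pics/s2.png
```

```text
time_s: 5.62
tool_pos: [0.4773, -0.0147, 0.0679]
ee_rot: [[0.995, 0.099, -0.0], [0.099, -0.995, -0.0], [-0.0, 0.0, -1.0]]
ft_force: [-1.5, 0.2, 0.9]
width: -0.0003
grasp_force: 0.8
giant s 0.02 res 1.4 area 376 tcp s -0.0184 F [-0.6 -0.1  0.1] 5.675
```

View pics/s2.png

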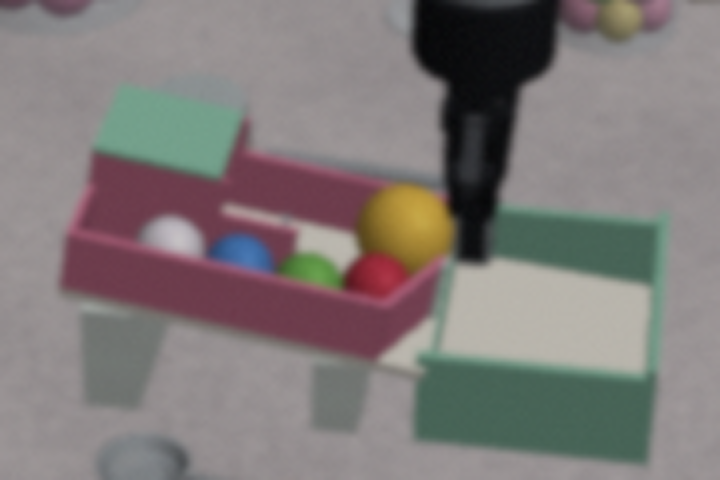

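The giant (crop (405,225)) is moving with the fingers behind it, at about s = 20 mm. I continue pushing.

```bash
python3 -m creep '[{"tx":0.2,"ty":0.02,"tz":0.03,"rx":0,"ry":0,"rz":0},{"tx":0.2,"ty":0.02,"tz":0.03,"rx":0,"ry":0,"rz":0},{"tx":0.2,"ty":0.02,"tz":0.03,"rx":0,"ry":0,"rz":0},{"tx":0.2,"ty":0.02,"tz":0.03,"rx":0,"ry":0,"rz":0},{"tx":0.2,"ty":0.02,"tz":0.03,"rx":0,"ry":0,"rz":0},{"tx":0.2,"ty":0.02,"tz":0.03,"rx":0,"ry":0,"rz":0},{"tx":0.2,"ty":0.02,"tz":0.03,"rx":0,"ry":0,"rz":0},{"tx":0.2,"ty":0.02,"tz":0.03,"rx":0,"ry":0,"rz":0},{"tx":0.2,"ty":0.02,"tz":0.03,"rx":0,"ry":0,"rz":0},{"tx":0.2,"ty":0.02,"tz":0.03,"rx":0,"ry":0,"rz":0},{"tx":0.2,"ty":0.02,"tz":0.03,"rx":0,"ry":0,"rz":0},{"tx":0.2,"ty":0.02,"tz":0.03,"rx":0,"ry":0,"rz":0}]'
python3 look.py
```

```text
time_s: 7.18
tool_pos: [0.5015, -0.0123, 0.0716]
ee_rot: [[0.995, 0.099, 0.0], [0.099, -0.995, -0.0], [0.0, 0.0, -1.0]]
ft_force: [0.2, -0.2, -0.2]
width: -0.0001
grasp_force: 0.2
giant s 0.045 res 0.8 area 404 tcp s 0.0064 F [ 0.3 -0.3  0.8] 7.225
```

```bash
python3 -m creep '[{"tx":0.2,"ty":0.02,"tz":0.03,"rx":0,"ry":0,"rz":0},{"tx":0.2,"ty":0.02,"tz":0.03,"rx":0,"ry":0,"rz":0},{"tx":0.2,"ty":0.02,"tz":0.03,"rx":0,"ry":0,"rz":0},{"tx":0.2,"ty":0.02,"tz":0.03,"rx":0,"ry":0,"rz":0},{"tx":0.2,"ty":0.02,"tz":0.03,"rx":0,"ry":0,"rz":0},{"tx":0.2,"ty":0.02,"tz":0.03,"rx":0,"ry":0,"rz":0},{"tx":0.2,"ty":0.02,"tz":0.03,"rx":0,"ry":0,"rz":0},{"tx":0.2,"ty":0.02,"tz":0.03,"rx":0,"ry":0,"rz":0},{"tx":0.2,"ty":0.02,"tz":0.03,"rx":0,"ry":0,"rz":0},{"tx":0.2,"ty":0.02,"tz":0.03,"rx":0,"ry":0,"rz":0},{"tx":0.1,"ty":0.01,"tz":0.02,"rx":0,"ry":0,"rz":0},{"tx":0.1,"ty":0.01,"tz":0.02,"rx":0,"ry":0,"rz":0}]'
python3 look.py pics/s3.png
```

```text
time_s: 8.72
tool_pos: [0.5234, -0.0101, 0.0749]
ee_rot: [[0.995, 0.099, -0.0], [0.099, -0.995, -0.0], [-0.0, 0.0, -1.0]]
ft_force: [-0.0, 0.1, -0.3]
width: -0.0003
grasp_force: 0.3
giant s 0.0655 res 0.5 area 404 tcp s 0.0285 F [-0.4 -0.6  0.2] 8.775
```

View pics/s3.png

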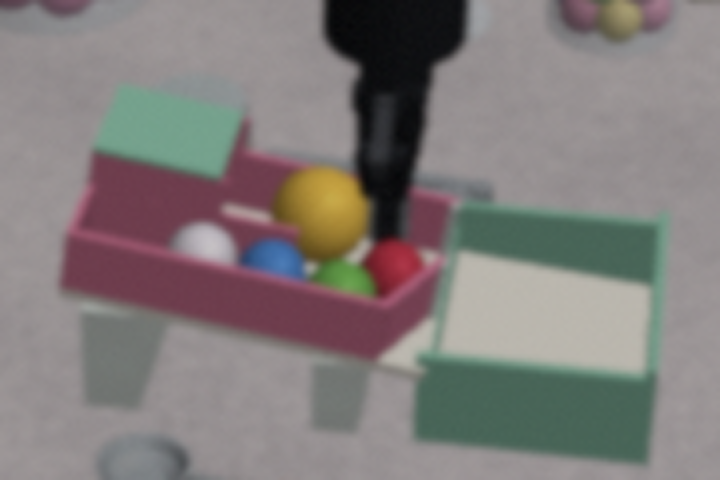

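Giant at crop (322,213), s ≈ 66 mm, still centred. Red (395,270) leans beside the fingers. Now I go over the ridge slowly.

```bash
python3 -m creep '[{"tx":0.1,"ty":0.01,"tz":0.02,"rx":0,"ry":0,"rz":0},{"tx":0.1,"ty":0.01,"tz":0.02,"rx":0,"ry":0,"rz":0},{"tx":0.1,"ty":0.01,"tz":0.02,"rx":0,"ry":0,"rz":0},{"tx":0.1,"ty":0.01,"tz":0.02,"rx":0,"ry":0,"rz":0},{"tx":0.1,"ty":0.01,"tz":0.02,"rx":0,"ry":0,"rz":0},{"tx":0.1,"ty":0.01,"tz":0.02,"rx":0,"ry":0,"rz":0},{"tx":0.1,"ty":0.01,"tz":0.02,"rx":0,"ry":0,"rz":0},{"tx":0.1,"ty":0.01,"tz":0.02,"rx":0,"ry":0,"rz":0},{"tx":0.1,"ty":0.01,"tz":0.02,"rx":0,"ry":0,"rz":0}]'
python3 look.py
```

```text
time_s: 9.9
tool_pos: [0.532, -0.0092, 0.0766]
ee_rot: [[0.995, 0.099, -0.001], [0.099, -0.995, -0.0], [-0.001, -0.0, -1.0]]
ft_force: [-2.6, -0.4, 1.8]
width: 0.0004
grasp_force: 1.6
giant s 0.0745 res 1.6 area 367 tcp s 0.0377 F [-2.2 -1.7 -0. ] 9.95
```

```bash
python3 -m creep '[{"tx":0.1,"ty":0.01,"tz":0.02,"rx":0,"ry":0,"rz":0},{"tx":0.1,"ty":0.01,"tz":0.02,"rx":0,"ry":0,"rz":0},{"tx":0.1,"ty":0.01,"tz":0.02,"rx":0,"ry":0,"rz":0},{"tx":0.1,"ty":0.01,"tz":0.02,"rx":0,"ry":0,"rz":0},{"tx":0.1,"ty":0.01,"tz":0.02,"rx":0,"ry":0,"rz":0},{"tx":0.1,"ty":0.01,"tz":0.02,"rx":0,"ry":0,"rz":0},{"tx":0.1,"ty":0.01,"tz":0.02,"rx":0,"ry":0,"rz":0},{"tx":0.1,"ty":0.01,"tz":0.02,"rx":0,"ry":0,"rz":0},{"tx":0.1,"ty":0.01,"tz":0.01,"rx":0,"ry":0,"rz":0},{"tx":0.1,"ty":0.01,"tz":0.01,"rx":0,"ry":0,"rz":0},{"tx":0.1,"ty":0.01,"tz":0.01,"rx":0,"ry":0,"rz":0},{"tx":0.1,"ty":0.01,"tz":0.01,"rx":0,"ry":0,"rz":0}]'
python3 look.py
```

```text
time_s: 11.45
tool_pos: [0.5445, -0.008, 0.0787]
ee_rot: [[0.995, 0.099, 0.0], [0.099, -0.995, -0.0], [0.0, 0.0, -1.0]]
ft_force: [-0.1, 0.1, -0.6]
width: 0.0002
grasp_force: 0.1
giant s 0.089 res 2.6 area 346 tcp s 0.05 F [ 0.2 -0.3  0.5] 11.5
```

```bash
python3 -m creep '[{"tx":0.1,"ty":0.01,"tz":0.01,"rx":0,"ry":0,"rz":0},{"tx":0.1,"ty":0.01,"tz":0.02,"rx":0,"ry":0,"rz":0},{"tx":0.1,"ty":0.01,"tz":0.01,"rx":0,"ry":0,"rz":0},{"tx":0.1,"ty":0.01,"tz":0.02,"rx":0,"ry":0,"rz":0},{"tx":0.1,"ty":0.01,"tz":0.01,"rx":0,"ry":0,"rz":0},{"tx":0.1,"ty":0.01,"tz":0.02,"rx":0,"ry":0,"rz":0},{"tx":0.1,"ty":0.01,"tz":0.01,"rx":0,"ry":0,"rz":0},{"tx":0.1,"ty":0.01,"tz":0.02,"rx":0,"ry":0,"rz":0},{"tx":0.1,"ty":0.01,"tz":0.01,"rx":0,"ry":0,"rz":0},{"tx":0.1,"ty":0.01,"tz":0.02,"rx":0,"ry":0,"rz":0},{"tx":0.1,"ty":0.01,"tz":0.01,"rx":0,"ry":0,"rz":0},{"tx":0.1,"ty":0.01,"tz":0.01,"rx":0,"ry":0,"rz":0}]'
python3 look.py pics/s4.png
```

```text
time_s: 13.0
tool_pos: [0.5564, -0.0068, 0.0804]
ee_rot: [[0.995, 0.099, -0.0], [0.099, -0.995, -0.0], [-0.0, 0.0, -1.0]]
ft_force: [-0.2, 0.4, -0.5]
width: 0.0003
grasp_force: 0.2
giant s 0.098 res 2.5 area 295 tcp s 0.0619 F [0.1 0.1 0.8] 13.05
```

View pics/s4.png

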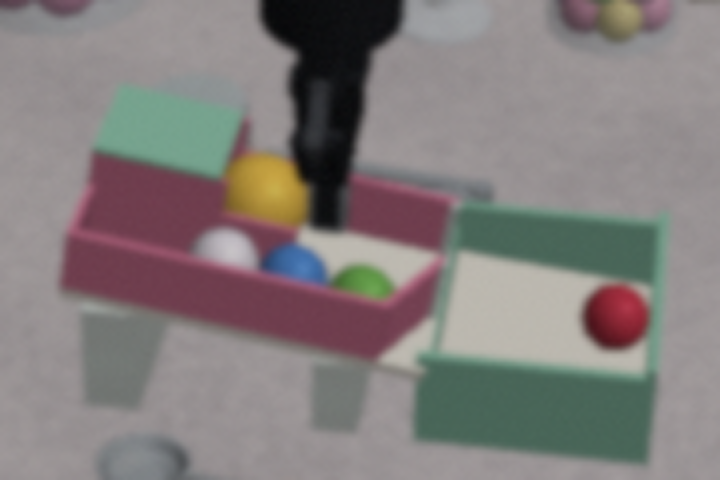

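The giant (crop (267,190)) is over the ridge and in the bay, and red (615,317) has already rolled into the tray. Green, blue and white still queue. Now I feel for the pad.

```bash
python3 -m creep '[{"tx":0.07,"ty":0.01,"tz":0.01,"rx":0,"ry":0,"rz":0},{"tx":0.07,"ty":0.01,"tz":0.01,"rx":0,"ry":0,"rz":0},{"tx":0.07,"ty":0.01,"tz":0.01,"rx":0,"ry":0,"rz":0},{"tx":0.07,"ty":0.01,"tz":0.01,"rx":0,"ry":0,"rz":0},{"tx":0.07,"ty":0,"tz":0.01,"rx":0,"ry":0,"rz":0},{"tx":0.07,"ty":0,"tz":0.01,"rx":0,"ry":0,"rz":0}]'
```

```text
time_s: 13.8
tool_pos: [0.5606, -0.0064, 0.081]
ee_rot: [[0.995, 0.099, -0.0], [0.099, -0.995, -0.0], [-0.0, 0.0, -1.0]]
ft_force: [0.0, -0.2, -0.2]
width: -0.0001
grasp_force: 0.2
```

```bash
python3 -m creep '[{"tx":0.05,"ty":0.01,"tz":0.01,"rx":0,"ry":0,"rz":0},{"tx":0.05,"ty":0,"tz":0.01,"rx":0,"ry":0,"rz":0},{"tx":0.05,"ty":0.01,"tz":0.01,"rx":0,"ry":0,"rz":0},{"tx":0.05,"ty":0,"tz":0,"rx":0,"ry":0,"rz":0}]'
```

```text
time_s: 14.3
tool_pos: [0.5626, -0.0062, 0.0814]
ee_rot: [[0.995, 0.099, 0.0], [0.099, -0.995, -0.0], [0.0, 0.0, -1.0]]
ft_force: [-0.6, 0.1, -0.2]
width: -0.0001
grasp_force: 0.2
```

```bash
python3 -m creep '[{"tx":0.05,"ty":0.01,"tz":0.01,"rx":0,"ry":0,"rz":0},{"tx":0.05,"ty":0,"tz":0.01,"rx":0,"ry":0,"rz":0},{"tx":0.05,"ty":0.01,"tz":0.01,"rx":0,"ry":0,"rz":0},{"tx":0.05,"ty":0,"tz":0,"rx":0,"ry":0,"rz":0}]'
```

```text
time_s: 14.8
tool_pos: [0.5646, -0.006, 0.0816]
ee_rot: [[0.995, 0.099, -0.0], [0.099, -0.995, -0.0], [-0.0, 0.0, -1.0]]
ft_force: [-0.4, -0.5, 0.4]
width: 0.0002
grasp_force: 0.2
```

```bash
python3 -m creep '[{"tx":0.05,"ty":0.01,"tz":0.01,"rx":0,"ry":0,"rz":0},{"tx":0.05,"ty":0,"tz":0.01,"rx":0,"ry":0,"rz":0},{"tx":0.05,"ty":0.01,"tz":0.01,"rx":0,"ry":0,"rz":0},{"tx":0.05,"ty":0,"tz":0,"rx":0,"ry":0,"rz":0}]'
```

```text
time_s: 15.3
tool_pos: [0.5666, -0.0058, 0.0819]
ee_rot: [[0.995, 0.099, 0.0], [0.099, -0.995, -0.0], [0.0, 0.0, -1.0]]
ft_force: [-1.1, -0.1, 0.6]
width: -0.0001
grasp_force: 0.2
```

```bash
python3 -m creep '[{"tx":0.05,"ty":0.01,"tz":0.01,"rx":0,"ry":0,"rz":0},{"tx":0.05,"ty":0,"tz":0.01,"rx":0,"ry":0,"rz":0},{"tx":0.05,"ty":0.01,"tz":0.01,"rx":0,"ry":0,"rz":0}]'
```

```text
time_s: 15.68
tool_pos: [0.5681, -0.0056, 0.0822]
ee_rot: [[0.995, 0.099, -0.0], [0.099, -0.995, -0.0], [-0.0, 0.0, -1.0]]
ft_force: [-1.2, -0.0, -0.3]
width: -0.0002
grasp_force: 0.2
```

```bash
python3 -m creep '[{"tx":0.05,"ty":0,"tz":0.01,"rx":0,"ry":0,"rz":0},{"tx":0.05,"ty":0.01,"tz":0.01,"rx":0,"ry":0,"rz":0},{"tx":0.05,"ty":0,"tz":0.01,"rx":0,"ry":0,"rz":0}]'
```

```text
time_s: 16.05
tool_pos: [0.5696, -0.0055, 0.0825]
ee_rot: [[0.995, 0.099, 0.0], [0.099, -0.995, -0.0], [0.0, 0.0, -1.0]]
ft_force: [0.0, 1.2, 0.4]
width: 0.0002
grasp_force: 0.2
```

```bash
python3 -m creep '[{"tx":0.05,"ty":0,"tz":0.01,"rx":0,"ry":0,"rz":0},{"tx":0.05,"ty":0.01,"tz":0,"rx":0,"ry":0,"rz":0},{"tx":0.05,"ty":0,"tz":0.01,"rx":0,"ry":0,"rz":0},{"tx":0.05,"ty":0.01,"tz":0.01,"rx":0,"ry":0,"rz":0}]'; python3 look.py
```

```text
time_s: 16.55
tool_pos: [0.5716, -0.0053, 0.0828]
ee_rot: [[0.995, 0.099, 0.0], [0.099, -0.995, -0.0], [-0.0, 0.0, -1.0]]
ft_force: [-0.7, 0.5, 0.9]
width: 0.0
grasp_force: 0.2
giant s 0.107 res 2.5 area 199 tcp s 0.0774 F [-1.3 -0.3 -0.3] 16.6
```

```bash
python3 -m creep '[{"tx":0.05,"ty":0,"tz":0.01,"rx":0,"ry":0,"rz":0},{"tx":0.05,"ty":0.01,"tz":0.01,"rx":0,"ry":0,"rz":0},{"tx":0.05,"ty":0,"tz":0.01,"rx":0,"ry":0,"rz":0},{"tx":0.05,"ty":0.01,"tz":0,"rx":0,"ry":0,"rz":0}]'
```

```text
time_s: 17.1
tool_pos: [0.5733, -0.0051, 0.0831]
ee_rot: [[0.995, 0.099, -0.001], [0.099, -0.995, -0.0], [-0.001, 0.0, -1.0]]
ft_force: [-1.4, -0.9, 0.1]
width: -0.0001
grasp_force: 0.8
```

```bash
python3 -m creep '[{"tx":0.05,"ty":0,"tz":0.01,"rx":0,"ry":0,"rz":0},{"tx":0.05,"ty":0.01,"tz":0.01,"rx":0,"ry":0,"rz":0}]'
```

```text
time_s: 17.35
tool_pos: [0.5739, -0.005, 0.0832]
ee_rot: [[0.995, 0.099, -0.002], [0.099, -0.995, -0.0], [-0.002, 0.0, -1.0]]
ft_force: [-2.8, 0.4, 1.2]
width: -0.0004
grasp_force: 1.6
```

The force is rising steadily, so this is the pad. I press a little further and hold.

```bash
python3 -m creep '[{"tx":0.05,"ty":0,"tz":0.01,"rx":0,"ry":0,"rz":0},{"tx":0.05,"ty":0.01,"tz":0.01,"rx":0,"ry":0,"rz":0},{"tx":0.05,"ty":0,"tz":0.01,"rx":0,"ry":0,"rz":0},{"tx":0.05,"ty":0.01,"tz":0,"rx":0,"ry":0,"rz":0}]'
```

```text
time_s: 17.85
tool_pos: [0.5749, -0.0049, 0.0832]
ee_rot: [[0.995, 0.099, -0.004], [0.099, -0.995, -0.0], [-0.004, -0.0, -1.0]]
ft_force: [-6.2, -0.1, 2.2]
width: 0.0
grasp_force: 3.4
```

```bash
python3 -m creep '[{"tx":0.05,"ty":0,"tz":0,"rx":0,"ry":0,"rz":0},{"tx":0,"ty":0,"tz":0,"rx":0,"ry":0,"rz":0},{"tx":0,"ty":0,"tz":0,"rx":0,"ry":0,"rz":0},{"tx":0,"ty":0,"tz":0,"rx":0,"ry":0,"rz":0},{"tx":0,"ty":0,"tz":0,"rx":0,"ry":0,"rz":0},{"tx":0,"ty":0,"tz":0,"rx":0,"ry":0,"rz":0},{"tx":0,"ty":0,"tz":0,"rx":0,"ry":0,"rz":0},{"tx":0,"ty":0,"tz":0,"rx":0,"ry":0,"rz":0}]'
```

```text
time_s: 18.85
tool_pos: [0.5751, -0.0049, 0.0832]
ee_rot: [[0.995, 0.099, -0.005], [0.099, -0.995, -0.0], [-0.005, -0.0, -1.0]]
ft_force: [-7.4, 0.4, 1.4]
width: -0.0
grasp_force: 3.6
```

About 7 N was held for a full second. Now I ease off slowly, keeping the fingers behind the giant.

```bash
python3 -m creep '[{"tx":-0.03,"ty":0,"tz":0,"rx":0,"ry":0,"rz":0},{"tx":-0.03,"ty":-0.01,"tz":0,"rx":0,"ry":0,"rz":0},{"tx":-0.03,"ty":0,"tz":-0.01,"rx":0,"ry":0,"rz":0},{"tx":-0.03,"ty":0,"tz":0,"rx":0,"ry":0,"rz":0},{"tx":-0.03,"ty":-0.01,"tz":-0.01,"rx":0,"ry":0,"rz":0},{"tx":-0.03,"ty":0,"tz":0,"rx":0,"ry":0,"rz":0},{"tx":-0.03,"ty":0,"tz":-0.01,"rx":0,"ry":0,"rz":0},{"tx":-0.03,"ty":-0.01,"tz":0,"rx":0,"ry":0,"rz":0},{"tx":-0.03,"ty":0,"tz":-0.01,"rx":0,"ry":0,"rz":0},{"tx":-0.03,"ty":0,"tz":0,"rx":0,"ry":0,"rz":0},{"tx":-0.03,"ty":-0.01,"tz":-0.01,"rx":0,"ry":0,"rz":0},{"tx":-0.03,"ty":0,"tz":0,"rx":0,"ry":0,"rz":0},{"tx":-0.03,"ty":0,"tz":-0.01,"rx":0,"ry":0,"rz":0},{"tx":-0.03,"ty":-0.01,"tz":0,"rx":0,"ry":0,"rz":0},{"tx":-0.03,"ty":0,"tz":-0.01,"rx":0,"ry":0,"rz":0},{"tx":-0.03,"ty":0,"tz":0,"rx":0,"ry":0,"rz":0}]'
```

```text
time_s: 20.85
tool_pos: [0.5729, -0.0053, 0.0832]
ee_rot: [[0.995, 0.099, 0.001], [0.099, -0.995, -0.0], [0.001, 0.0, -1.0]]
ft_force: [-0.9, 0.0, -0.5]
width: 0.0002
grasp_force: 0.1
```

```bash
python3 -m creep '[{"tx":-0.08,"ty":-0.01,"tz":-0.01,"rx":0,"ry":0,"rz":0},{"tx":-0.08,"ty":-0.01,"tz":-0.01,"rx":0,"ry":0,"rz":0},{"tx":-0.08,"ty":-0.01,"tz":-0.01,"rx":0,"ry":0,"rz":0},{"tx":-0.08,"ty":-0.01,"tz":-0.01,"rx":0,"ry":0,"rz":0},{"tx":-0.08,"ty":-0.01,"tz":-0.01,"rx":0,"ry":0,"rz":0},{"tx":-0.08,"ty":0,"tz":-0.01,"rx":0,"ry":0,"rz":0},{"tx":-0.08,"ty":-0.01,"tz":-0.01,"rx":0,"ry":0,"rz":0},{"tx":-0.08,"ty":-0.01,"tz":-0.01,"rx":0,"ry":0,"rz":0},{"tx":-0.08,"ty":-0.01,"tz":-0.01,"rx":0,"ry":0,"rz":0},{"tx":-0.08,"ty":-0.01,"tz":-0.01,"rx":0,"ry":0,"rz":0},{"tx":-0.08,"ty":0,"tz":-0.01,"rx":0,"ry":0,"rz":0},{"tx":-0.08,"ty":-0.01,"tz":-0.01,"rx":0,"ry":0,"rz":0},{"tx":-0.08,"ty":-0.01,"tz":-0.01,"rx":0,"ry":0,"rz":0},{"tx":-0.08,"ty":-0.01,"tz":-0.01,"rx":0,"ry":0,"rz":0},{"tx":-0.08,"ty":-0.01,"tz":-0.01,"rx":0,"ry":0,"rz":0},{"tx":-0.08,"ty":0,"tz":-0.01,"rx":0,"ry":0,"rz":0},{"tx":-0.08,"ty":-0.01,"tz":-0.01,"rx":0,"ry":0,"rz":0},{"tx":-0.08,"ty":-0.01,"tz":-0.01,"rx":0,"ry":0,"rz":0}]'; python3 look.py pics/s5.png
```

```text
time_s: 23.1
tool_pos: [0.5578, -0.0068, 0.0811]
ee_rot: [[0.995, 0.099, 0.0], [0.099, -0.995, -0.0], [-0.0, 0.0, -1.0]]
ft_force: [0.0, -0.7, 0.3]
width: -0.0
grasp_force: 0.1
giant s 0.0995 res 2.4 area 280 tcp s 0.0632 F [-0.6 -0.3 -0.3] 23.15
```

View pics/s5.png

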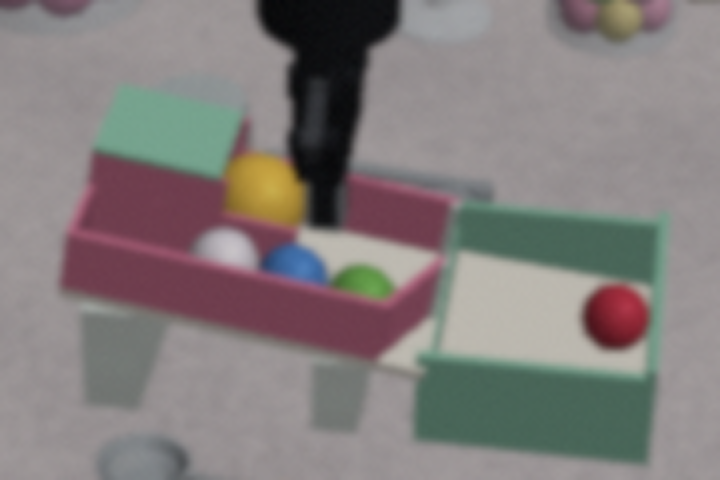

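The giant (crop (265,190)) is back near its rest point at s ≈ 100–102, and red is in the tray. Green (362,283) hasn't rolled yet. I back off a little more slowly, then lift clear.

```bash
python3 -m creep '[{"tx":-0.08,"ty":-0.01,"tz":-0.01,"rx":0,"ry":0,"rz":0},{"tx":-0.08,"ty":-0.01,"tz":-0.01,"rx":0,"ry":0,"rz":0},{"tx":-0.08,"ty":-0.01,"tz":-0.01,"rx":0,"ry":0,"rz":0},{"tx":-0.08,"ty":-0.01,"tz":-0.01,"rx":0,"ry":0,"rz":0},{"tx":-0.08,"ty":-0.01,"tz":-0.01,"rx":0,"ry":0,"rz":0},{"tx":-0.08,"ty":-0.01,"tz":-0.01,"rx":0,"ry":0,"rz":0},{"tx":-0.08,"ty":-0.01,"tz":-0.01,"rx":0,"ry":0,"rz":0},{"tx":-0.08,"ty":-0.01,"tz":-0.01,"rx":0,"ry":0,"rz":0}]'; python3 look.py
python3 - <<'E'
from h import *
p=np.array([.49894,-.0131,.09946]); s=env.get_image("side")
for n,lo,hi in (("green",(40,90,50),(75,255,255)),("blue",(100,90,50),(125,255,255))):
    v,st=blob(s,lo,hi,(285,235,345,268)); 
    r=least_squares(lambda q:proj("side",run2w(p,q[0],q[1],.019))[0]-v,[.05,.05],x_scale=.01); print(n,v,st,r.x.round(4))
E
```

```text
time_s: 24.15
tool_pos: [0.5514, -0.0076, 0.0803]
ee_rot: [[0.995, 0.099, 0.0], [0.099, -0.995, -0.0], [-0.0, 0.0, -1.0]]
ft_force: [-0.2, -0.5, -0.1]
width: 0.0002
grasp_force: 0.0
giant s 0.098 res 2.4 area 297 tcp s 0.0567 F [-0.4  0.9  0.7] 24.2
green [320.72463768 260.07246377] [29 22 14  7 69] [0.0351 0.0435]
blue [303.50526316 255.45263158] [11 16 15 10 95] [0.0731 0.0409]
```

```bash
python3 -m creep '[{"tx":-0.4,"ty":-0.04,"tz":0,"rx":0,"ry":0,"rz":0},{"tx":-0.4,"ty":-0.04,"tz":0,"rx":0,"ry":0,"rz":0},{"tx":0,"ty":0,"tz":1,"rx":0,"ry":0,"rz":0},{"tx":0,"ty":0,"tz":3,"rx":0,"ry":0,"rz":0},{"tx":0,"ty":0,"tz":3,"rx":0,"ry":0,"rz":0},{"tx":0,"ty":0,"tz":1,"rx":0,"ry":0,"rz":0},{"tx":0,"ty":0,"tz":0,"rx":0,"ry":0,"rz":0},{"tx":0,"ty":0,"tz":0,"rx":0,"ry":0,"rz":0}]'; python3 look.py pics/s6.png
```

```text
time_s: 25.25
tool_pos: [0.5427, -0.0084, 0.1592]
ee_rot: [[0.995, 0.099, -0.002], [0.099, -0.995, -0.0], [-0.002, -0.0, -1.0]]
ft_force: [-0.4, 0.5, 0.4]
width: -0.0002
grasp_force: 0.0
giant s 0.098 res 2.3 area 295 tcp s 0.0605 F [-0.7  1.2 -0.2] 25.3
```

View pics/s6.png

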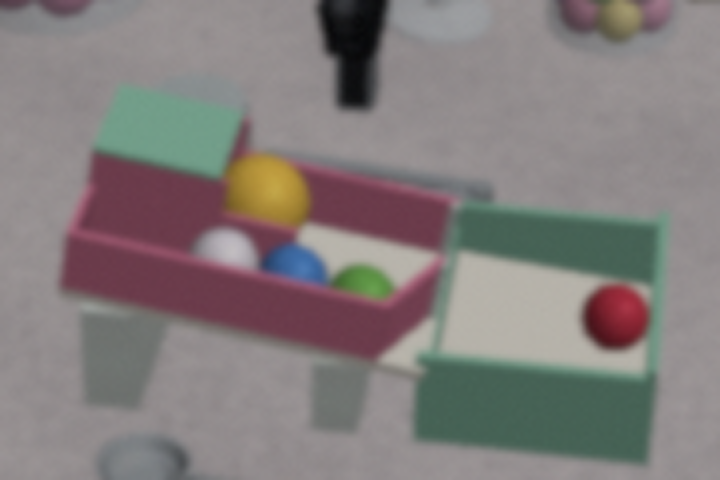

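Giant parked in the bay at crop (267,192), with the fingers clear above it. Green (362,283), blue (295,265) and white (225,250) haven't moved, so they may be jammed. I move aside and measure every ball from the top camera.

```bash
python3 -m creep '[{"tx":0,"ty":-3,"tz":2,"rx":0,"ry":0,"rz":0},{"tx":0,"ty":-4,"tz":2,"rx":0,"ry":0,"rz":0},{"tx":0,"ty":-4,"tz":0,"rx":0,"ry":0,"rz":0},{"tx":0,"ty":-4,"tz":0,"rx":0,"ry":0,"rz":0},{"tx":0,"ty":-3,"tz":0,"rx":0,"ry":0,"rz":0}]'
cat > balls.py <<'E'
from h import *
import sys
p=np.array([.49894,-.0131,.09946]); t=env.get_image("top")
if len(sys.argv)>1: cv2.imwrite(sys.argv[1],cv2.resize(t[160:325,275:415],None,fx=3.6,fy=3.6,interpolation=cv2.INTER_CUBIC))
for n,lo,hi,h in (("yellow",(15,120,60),(32,255,255),.027),("green",(40,110,40),(70,255,255),.019),("blue",(100,110,40),(125,255,255),.019)):
    try:
        v,st=blob(t,lo,hi,(285,160,370,320)); r=least_squares(lambda q:proj("top",run2w(p,q[0],q[1],h))[0]-v,[.05,.05],x_scale=.01); print(n,v.round(1),st,(r.x*1000).round(1))
    except Exception as e: print(n,e)
print(env.state()["time_s"])
E
python3 balls.py pics/t7.png
```

```text
time_s: 25.92
tool_pos: [0.5429, -0.1898, 0.1991]
ee_rot: [[0.995, 0.098, -0.002], [0.098, -0.995, 0.001], [-0.002, -0.001, -1.0]]
ft_force: [-0.7, -0.2, 0.2]
width: 0.0
grasp_force: 0.0
yellow [322.8 213.9] [ 26  44  24  21 410] [100.6   0.7]
green [299.6 245. ] [  7  78  16  15 195] [36.4 56.5]
blue [300.5 227.8] [  8  60  16  17 203] [74.  51.8]
25.975
```

View pics/t7.png

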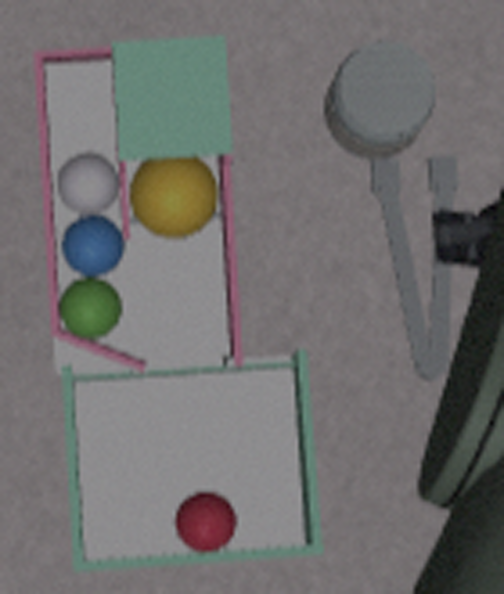

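The picture shows a zig-zag jam. Green (s 36, y 56 mm) sits against the left wall and slant, and blue (74, 52) rests against the divider and presses it down-left. Red is in the tray and the giant is parked at s ≈ 101. I'll put the closed fingers into the empty giant's lane just below the divider and nudge blue gently to the left to free them.

```bash
python3 -m creep '[{"tx":0.22,"ty":4.85,"tz":0,"rx":0,"ry":0,"rz":0},{"tx":0.22,"ty":4.85,"tz":0,"rx":0,"ry":0,"rz":0},{"tx":0.22,"ty":4.85,"tz":0,"rx":0,"ry":0,"rz":0},{"tx":0.22,"ty":4.85,"tz":0,"rx":0,"ry":0,"rz":0},{"tx":0,"ty":0,"tz":-2,"rx":0,"ry":0,"rz":0},{"tx":0,"ty":0,"tz":-4,"rx":0,"ry":0,"rz":0},{"tx":0,"ty":0,"tz":-4,"rx":0,"ry":0,"rz":0},{"tx":0,"ty":0,"tz":-2.4,"rx":0,"ry":0,"rz":0},{"tx":0,"ty":0,"tz":0,"rx":0,"ry":0,"rz":0},{"tx":0,"ty":0,"tz":0,"rx":0,"ry":0,"rz":0}]'
```

```text
time_s: 27.22
tool_pos: [0.5528, 0.0057, 0.0769]
ee_rot: [[0.995, 0.099, 0.001], [0.099, -0.995, -0.0], [0.001, 0.0, -1.0]]
ft_force: [-0.9, 0.5, -0.1]
width: 0.0
grasp_force: 0.0
```

```bash
python3 -m creep '[{"tx":-0.01,"ty":0.1,"tz":0,"rx":0,"ry":0,"rz":0},{"tx":-0.01,"ty":0.1,"tz":0,"rx":0,"ry":0,"rz":0},{"tx":-0.01,"ty":0.1,"tz":0,"rx":0,"ry":0,"rz":0},{"tx":-0.01,"ty":0.1,"tz":0,"rx":0,"ry":0,"rz":0},{"tx":-0.01,"ty":0.1,"tz":0,"rx":0,"ry":0,"rz":0},{"tx":-0.01,"ty":0.1,"tz":0,"rx":0,"ry":0,"rz":0},{"tx":-0.01,"ty":0.1,"tz":0,"rx":0,"ry":0,"rz":0}]'
cat > sb.py <<'E'
from h import *
s=env.get_image("side")
for n,lo,hi,b in (("yellow",(12,120,80),(32,255,255),(270,215,355,268)),("green",(40,120,50),(65,255,255),(285,235,400,300)),("blue",(100,90,50),(125,255,255),(270,235,400,300))):
    v,st=blob(s,lo,hi,b);print(n,v.round(1),st[4])
print(env.state()["ft_force"].round(1))
E
python3 sb.py
```

```text
time_s: 28.1
tool_pos: [0.5515, 0.0127, 0.0763]
ee_rot: [[0.995, 0.099, -0.0], [0.099, -0.995, -0.0], [-0.0, 0.0, -1.0]]
ft_force: [-0.3, 0.1, 0.3]
width: -0.0003
grasp_force: 0.0
yellow [295.5 237.2] 266
green [320.6 260. ] 47
blue [304.  255.2] 104
[-0.5  0.4 -0.7]
```

```bash
python3 -m creep '[{"tx":-0.01,"ty":0.1,"tz":0,"rx":0,"ry":0,"rz":0},{"tx":-0.01,"ty":0.1,"tz":0,"rx":0,"ry":0,"rz":0},{"tx":-0.01,"ty":0.1,"tz":0,"rx":0,"ry":0,"rz":0},{"tx":-0.01,"ty":0.1,"tz":0,"rx":0,"ry":0,"rz":0}]'; python3 sb.py
```

```text
time_s: 28.65
tool_pos: [0.5512, 0.0166, 0.0763]
ee_rot: [[0.995, 0.099, -0.0], [0.099, -0.995, -0.0], [-0.0, 0.0, -1.0]]
ft_force: [0.0, -1.2, -0.7]
width: -0.0002
grasp_force: 0.1
yellow [295.3 237.1] 257
green [320.6 260. ] 45
blue [304.1 255.4] 100
[-0.   0.7 -0.2]
```

```bash
python3 -m creep '[{"tx":-0.01,"ty":0.1,"tz":0,"rx":0,"ry":0,"rz":0},{"tx":-0.01,"ty":0.1,"tz":0,"rx":0,"ry":0,"rz":0},{"tx":-0.01,"ty":0.1,"tz":0,"rx":0,"ry":0,"rz":0},{"tx":-0.01,"ty":0.1,"tz":0,"rx":0,"ry":0,"rz":0}]'; python3 sb.py
```

```text
time_s: 29.2
tool_pos: [0.5507, 0.0204, 0.0763]
ee_rot: [[0.995, 0.099, -0.0], [0.099, -0.995, -0.001], [-0.0, 0.001, -1.0]]
ft_force: [-0.9, -2.1, 0.2]
width: 0.0002
grasp_force: 1.0
yellow [295. 237.] 251
green [320.8 259.6] 53
blue [304.1 255.8] 86
[-0.7 -1.4  0.9]
```

```bash
python3 -m creep '[{"tx":0,"ty":0.1,"tz":0,"rx":0,"ry":0,"rz":0},{"tx":0,"ty":0.1,"tz":0,"rx":0,"ry":0,"rz":0}]'; python3 sb.py
```

```text
time_s: 29.5
tool_pos: [0.5505, 0.0213, 0.0763]
ee_rot: [[0.995, 0.1, -0.001], [0.1, -0.995, -0.003], [-0.001, 0.003, -1.0]]
ft_force: [-0.5, -8.1, 1.5]
width: -0.0005
grasp_force: 3.9
yellow [294.9 237. ] 249
green [322.9 258.6] 82
blue [304.1 255.8] 85
[-1.  -7.3  1.1]
```

Green started to move, and blue is now against the left wall at about 8 N, so I release.

```bash
python3 -m creep '[{"tx":0,"ty":-0.2,"tz":0,"rx":0,"ry":0,"rz":0},{"tx":0.02,"ty":-0.3,"tz":0,"rx":0,"ry":0,"rz":0},{"tx":0.03,"ty":-0.3,"tz":0,"rx":0,"ry":0,"rz":0},{"tx":0,"ty":-0.3,"tz":0,"rx":0,"ry":0,"rz":0},{"tx":0,"ty":0,"tz":0,"rx":0,"ry":0,"rz":0}]'; python3 sb.py
```

```text
time_s: 30.18
tool_pos: [0.5513, 0.0115, 0.0763]
ee_rot: [[0.995, 0.099, 0.0], [0.099, -0.995, 0.0], [0.0, -0.0, -1.0]]
ft_force: [-0.6, 0.1, -0.5]
width: -0.0001
grasp_force: 0.0
yellow [295.6 237.2] 269
green [344.3 253.1] 123
blue [323.3 258.4] 111
[-0.2  0.2  0.4]
```

They are rolling. I lift the fingers out of the way.

```bash
python3 -m creep '[{"tx":0,"ty":0,"tz":1,"rx":0,"ry":0,"rz":0},{"tx":0,"ty":0,"tz":3,"rx":0,"ry":0,"rz":0},{"tx":0,"ty":0,"tz":4,"rx":0,"ry":0,"rz":0},{"tx":0,"ty":-1,"tz":4,"rx":0,"ry":0,"rz":0},{"tx":0,"ty":-4,"tz":0,"rx":0,"ry":0,"rz":0},{"tx":0,"ty":-5,"tz":0,"rx":0,"ry":0,"rz":0},{"tx":0,"ty":-5,"tz":0,"rx":0,"ry":0,"rz":0},{"tx":0,"ty":-4,"tz":0,"rx":0,"ry":0,"rz":0},{"tx":0,"ty":-2,"tz":0,"rx":0,"ry":0,"rz":0},{"tx":0,"ty":0,"tz":0,"rx":0,"ry":0,"rz":0}]'; python3 balls.py
python3 - <<'E'
from h import *
t=env.get_image("top"); cv2.imwrite("pics/t8.png",cv2.resize(t[160:325,275:415],None,fx=3.6,fy=3.6,interpolation=cv2.INTER_CUBIC))
E
```

```text
time_s: 31.48
tool_pos: [0.5513, -0.1988, 0.1965]
ee_rot: [[0.995, 0.097, 0.0], [0.097, -0.995, 0.0], [0.0, -0.0, -1.0]]
ft_force: [-0.1, -0.1, 0.9]
width: -0.0001
grasp_force: 0.0
yellow [322.9 213.8] [ 26  44  24  21 411] [100.7   0.7]
green [336.3 288.1] [ 44 121  16  16 189] [-64.3 -16.7]
blue [331.1 272.9] [ 38 105  16  16 169] [-30.1  -7.7]
31.525
```

Green and blue are in the tray, and the giant is still parked. My picture views are used up, so I look for white numerically.

Run:
```python
from h import *
p=np.array([.49894,-.0131,.09946])
env.get_image("side")
for k in range(1):
    t=cv2.resize(env.get_image("top")[160:325,275:370],None,fx=4,fy=4,interpolation=cv2.INTER_CUBIC)
    h=cv2.HoughCircles(cv2.medianBlur(cv2.cvtColor(t,cv2.COLOR_BGR2GRAY),5),cv2.HOUGH_GRADIENT,1,40,param1=60,param2=14,minRadius=28,maxRadius=40)
    hs=cv2.cvtColor(t,cv2.COLOR_BGR2HSV)
    for x,y,r in h[0]:
        uv=np.array([275+x/4-.4,160+y/4-.4]); q=least_squares(lambda q:proj("top",run2w(p,q[0],q[1],.019))[0]-uv,[.05,.05],x_scale=.01).x
        print(uv.round(1),r.round(1),hs[int(y),int(x)],(q*1000).round(0))
# compare feed lane intensity with t7 where white sat at crop (88,185)
a=cv2.imread("pics/t7.png");b=cv2.imread("pics/t8.png")
for xy in((88,185),(92,245),(90,307)): print(xy,a[xy[1],xy[0]],b[xy[1],xy[0]])
print(env.state()["time_s"])
```

```text
[330.7 273. ] 33.7 [107 137 136] [-30.  -7.]
[324.  261.7] 33.7 [120   4 141] [-4.  6.]
[338. 288.] 34.9 [ 51 118 117] [-64. -20.]
[332. 305.] 34.6 [175 157 128] [-101.   -4.]
[325.7 211.5] 34.4 [ 23 162 140] [106.  -6.]
(88, 185) [141 140 141] [142 139 140]
(92, 245) [137  97  62] [141 141 142]
(90, 307) [ 66 123  84] [144 140 141]
31.675
```

```bash
python3 -m creep '[{"tx":0,"ty":0,"tz":0,"rx":0,"ry":0,"rz":0},{"tx":0,"ty":0,"tz":0,"rx":0,"ry":0,"rz":0},{"tx":0,"ty":0,"tz":0,"rx":0,"ry":0,"rz":0},{"tx":0,"ty":0,"tz":0,"rx":0,"ry":0,"rz":0}]' | head -1
cat > hc.py <<'E'
from h import *
p=np.array([.49894,-.0131,.09946])
t=cv2.resize(env.get_image("top")[160:325,275:370],None,fx=4,fy=4,interpolation=cv2.INTER_CUBIC)
h=cv2.HoughCircles(cv2.medianBlur(cv2.cvtColor(t,cv2.COLOR_BGR2GRAY),5),cv2.HOUGH_GRADIENT,1,40,param1=60,param2=14,minRadius=28,maxRadius=40)
hs=cv2.cvtColor(t,cv2.COLOR_BGR2HSV)
c,s_=np.cos(p[2]),np.sin(p[2])
for x,y,r in h[0]:
    uv=np.array([275+x/4-.4,160+y/4-.4]); o=[]
    for z in(.039,.07):
        w=onz("top",uv,z)[:2]-p[:2]; o.append((np.array([c*w[0]+s_*w[1],-s_*w[0]+c*w[1]])*1000).round(0))
    print(uv.round(1),r.round(1),hs[int(y),int(x)],"z39",o[0],"z70",o[1])
E
python3 hc.py
```

```text
time_s: 32.17
[339.5 289.2] 33.5 [106 137 136] z39 [-69. -25.] z70 [-70. -23.]
[351.  303.2] 33.5 [ 51 113 117] z39 [-102.  -48.] z70 [-102.  -45.]
[310.  305.7] 34.9 [130   6 139] z39 [-100.   44.] z70 [-100.   44.]
[332.  304.2] 33.6 [175 159 127] z39 [-101.   -5.] z70 [-101.   -4.]
[326.  211.5] 33.8 [ 23 161 141] z39 [110.  -9.] z70 [104.  -8.]
[331.5 256.5] 32.5 [140   5 141] z39 [  6. -13.] z70 [  3. -11.]
```

```bash
python3 -m creep '[{"tx":0,"ty":0,"tz":0,"rx":0,"ry":0,"rz":0},{"tx":0,"ty":0,"tz":0,"rx":0,"ry":0,"rz":0},{"tx":0,"ty":0,"tz":0,"rx":0,"ry":0,"rz":0},{"tx":0,"ty":0,"tz":0,"rx":0,"ry":0,"rz":0},{"tx":0,"ty":0,"tz":0,"rx":0,"ry":0,"rz":0},{"tx":0,"ty":0,"tz":0,"rx":0,"ry":0,"rz":0},{"tx":0,"ty":0,"tz":0,"rx":0,"ry":0,"rz":0},{"tx":0,"ty":0,"tz":0,"rx":0,"ry":0,"rz":0}]' | head -1
python3 hc.py
python3 - <<'E'
from h import *
t=env.get_image("top"); cv2.imwrite("pics/t9.png",t)
g=lambda i:cv2.GaussianBlur(cv2.cvtColor(i,cv2.COLOR_BGR2GRAY).astype(np.float32),(0,0),1)
d=cv2.absdiff(g(t),g(cv2.imread("pics/top0.png")))[160:325,275:370]
n,l,st,ce=cv2.connectedComponentsWithStats((d>10).astype(np.uint8))
for k in range(1,n):
    if st[k,4]>25: print("diff vs start",(ce[k]+[275,160]).round(1),st[k,2:])
print(g(t)[296:316:2,300:322:2].astype(int))
print(g(t)[248:268:2,315:341:2].astype(int))
E
```

```text
time_s: 33.22
[332.  304.5] 33.7 [174 160 126] z39 [-101.   -5.] z70 [-102.   -4.]
[308.2 306. ] 34.4 [132   9 144] z39 [-100.   48.] z70 [-101.   48.]
[340.7 289.5] 33.8 [107 142 131] z39 [-70. -27.] z70 [-71. -25.]
[351.  303.2] 33.8 [ 50 123 118] z39 [-102.  -48.] z70 [-102.  -45.]
[325.2 211.5] 37.0 [ 23 161 141] z39 [110.  -7.] z70 [104.  -6.]
diff vs start [321.7 240.7] [   95   165 14811]
diff vs start [308.2 302.2] [17 11 95]
diff vs start [308.4 308.4] [ 6  6 30]
[[140 139 139 137 134 136 138 139 140 140 141]
 [140 137 122 111 102 107 116 133 140 140 140]
 [137 117  94  93  94  94  92 108 134 139 140]
 [126  97 100 110 113 112 104  96 118 138 141]
 [113 101 115 124 128 127 120 106 107 136 141]
 [112 110 125 134 137 136 130 115 107 134 140]
 [120 115 130 138 139 139 133 119 114 137 140]
 [130 119 128 136 139 137 131 118 127 139 140]
 [137 130 123 128 132 130 123 121 135 139 137]
 [135 134 126 119 119 117 121 126 128 129 126]]
[[140 141 140 140 140 140 140 140 141 141 140 126  94]
 [140 141 140 141 140 140 140 140 140 140 140 127  94]
 [140 141 141 140 140 140 140 141 140 141 140 128  93]
 [140 140 141 140 140 140 140 140 140 140 140 131  94]
 [140 139 140 140 141 140 140 141 140 140 140 133  94]
 [136 140 140 140 140 141 141 141 141 141 137 118  97]
 [121 139 139 140 139 139 139 139 139 137 132 107 116]
 [122 129 129 128 127 124 124 123 122 120 119 114 119]
 [123 123 122 123 125 125 127 130 132 132 133 133 134]
 [138 139 139 139 139 139 140 140 140 140 140 140 140]]
```

All four small sweets are in the tray: white (308,306), red (332,304), green (351,303) and blue (341,289). The giant is parked, the mouth is clear and the arm touches nothing.

```bash
python3 -c "
from bench import env
print(env.close_job())"
```

```text
the job is handed in; nothing more can be done
None
```

Job handed in at about 33 s: the giant is parked behind the ridge after about 1 s at roughly 7 N on the pad, and all four small gobstoppers are in the tray, though green, blue and white jammed and I freed them by pushing blue sideways at about 8 N.

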